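# Find the rattling tin

## Robot

A 7-joint arm with a two-finger parallel gripper is mounted at the origin on a cart in front of the work surface, level with it; the furniture and walls round the work are solid. World frame = base frame: x ahead of the robot, y to its left, z up, the work surface at z = 0. Lengths are in m, angles in rad, forces in N, time in s.
With the tool pointing down it reaches from about 0.425 to 0.95 m from the base axis. Payload 4.7 kg.
Tool frame: the origin (TCP) lies between the finger pads; the fingertips stand 25 mm ahead of it and the grasp point (between the pads) lies 6 mm ahead of it; z points along the fingers, y is the line along which they close (so a half turn about z gives the same grasp; the last joint's range is limited). The gripper opens to 85 mm and grips with 20 to 120 N. Pads are 22 mm wide; open, the fingers measure 114 mm over their backs; the gripper's body (76 mm by 85 mm) begins 54 mm behind the grasp point. The pads swing forward as they close: fully open they stand 13 mm farther back than shut.
Start: joints at [-1.323, 0.469, -0.049, 1.532, 0.024, 1.141, -0.082], TCP at [0.184, 0.649, 0.256] pointing down, gripper open.
Joint ranges: [-2.59, 2.59], [-0.33, 1.99], [-1.39, 1.29], [0.1, 2.45], [-1.04, 4.18], [0.21, 1.99], [-2.66, 2.66]. Speed limits (rad/s): [2.57, 2.57, 3.14, 3.14, 3.14, 3.14, 3.14].

## Interface

Orientations are given as a 3x3 rotation matrix whose columns are the frame's x, y, z axes.
In Python, from rig import * gives the robot as it stands. Calls block until the motion is done:
- movep(position, orientation): joint-space move of the TCP to a pose.
- move_l(position, attitude=None, feed=0.15, until_force=None): straight line of the TCP; attitude=None keeps the orientation; feed is the mean speed in m/s. With until_force (N) it stops when the force on the tool has changed by that much, and returns True; else False.
- move_joints(angles): joint-space move.
- command_gripper(opening, newtons=None): finger opening in m; newtons is the grip in N (None keeps the last); returns when the fingers have stopped.
- sleep(seconds).
- inverse_kinematics(position, orientation): joint angles nearest the present ones, or None.
- sense(): the state.
- camera(name): name is "scene" or "top" or "wrist"; returns (picture, depth): 420x560x3 uint8, red, green, blue; 420x560 float32, m along the optical axis (not along the pixel's ray), 0 where there is no reading.
- camera_params(name): a dict with "K" (3x3 intrinsics, pixels), "position" and "rotation" of the camera in the world; the wrist camera has in their place "tool_from_camera" (4x4, takes a point from camera to tool coordinates, whose origin is the TCP and whose axes are the flange's). Camera axes: x right, y down, z forward; pixel columns grow to the right and rows downward; lengths in m; the calibration is good to about 2 mm. A picture is of the moment at which its call begins: read the wrist's pose just before it. camera_params takes no time and is no camera call.
A pose or a line that the arm cannot do raises Unreachable and nothing moves.
- finish_job(): hands the job in; it is judged then, once.
The state is a dict: "time_s": time; "joint_pos": joint angles; "qd": joint speeds; "joint_efforts": joint torques, N m; "position": TCP position; "tcp_rot": TCP orientation; "wrist_force": force on the tool from outside, world axes, zero at the start; "ft_torque": the same for the moment, N m; "finger_gap": finger opening in m; "gripper_force": force on a finger pad.
Only numpy, scipy, OpenCV 4.12 (cv2) and the standard library are available. Lean on these libraries where they do the work, as an engineer would, in place of code of your own. Each camera call takes 0.05 s, during which the arm holds its last target. There are 200 camera calls.

## Task

One of the three sealed tins has a loose brass piece inside that knocks from end to end when the tin is shaken or rocked lengthwise; the other two are packed tight. Lift the tins and shake or rock them, one at a time, until you have felt the rattle in one (shake that one too, even if the two others were quiet), laying each quiet tin back flat about where it was and leaving everything else undisturbed. Finish holding the rattling tin in the gripper, level, lid up and still, out over the middle of the partitioned clay tray, about a hand's width clear above its rim: do not put it down or let it go.

Things in the scene. Friction and masses are not known exactly. Their poses are not given: they have to be found in the camera images.
- tin_1: one of three outwardly identical sealed dark metal tins, paper tape round the seam: 125 long (own x) x 46 wide (own y) x 38 mm high (own z), origin at the centre of the underside. They start flat, lid up, in a row before the robot, long axis pointing away from it within 0.3 rad. Grip across the width at mid length, firmly (about 35 N). Each weighs 0.33 to 0.41 kg with contents; weight does not tell
- tin_2: middle one of the three tins, same size and origin as tin_1. In any one of the three, a different one each time, a loose 0.17 kg piece (unseen, its place is not reported) slides along the tin's length, 42 mm either way from the middle. It slides when an end is more than about 8 degrees down, then stays at that end when level, turning the tin about its width with some 0.07 N m towards that end
- tin_3: right-hand one of the three tins (tin_1 is the left-hand one), same size and origin as tin_1
- tray: dark slab-built clay tray with partitions, 185 (own x) x 225 (own y) x 63 mm high, fixed on the table beyond the row of tins; origin at the centre of its underside; rim and partitions at most 63 mm above the table
- pencil: pencil 168 mm long (own y), 8 mm thick, lying between two tins, pointing away from the robot; leave it alone
- brush: brush 207 mm long (own y), 14 mm wide, 11 mm high, lying between two tins, pointing away from the robot; leave it alone
- slip_bowl: enamel bowl, 150 mm across, 57 mm high, at the left of the row; origin at the centre of its underside; leave it alone
- clay_ball: ball of clay about 58 mm across, 53 mm high, at the right beyond the row; origin at the centre of its underside; leave it alone
- rib: flat kidney-like wooden rib, 49 x 99 x 8 mm, at the right of the row; leave it alone

How it is judged:
By the outcome, as a careful person would: the job done as asked, in the order asked, and still so for the second after the job is handed in, while the arm keeps its last pose, push and grip.
It also fails if it takes over 72 s, if anything falls off the work surface, if the arm or the gripper's body presses on something with over 40 N, if the wrist force passes 120 N, or if a joint passes its speed limit or range.

## Working session

There is one attempt and no reset: what is moved stays moved. The work goes in short steps, each a Python script; the robot and the scene stay as the last script left them, time stands still between calls to the robot, and variables do not carry over. Pictures are saved under pics/ and viewed, at most 10 in all, crops included, and the job is handed in when it is done.

```bash
ls; mkdir -p pics
python3 - <<'E'
from rig import *
import cv2,numpy as np
s=sense();print(s['time_s'],s['position'],s['tcp_rot'],s['wrist_force'],s['ft_torque'],s['finger_gap'])
for n in("top","scene"):
    im,d=camera(n);cv2.imwrite(f'pics/{n}0.png',im[:,:,::-1]);np.savez(f'{n}0.npz',im=im,d=d)
    p=camera_params(n);print(n,p)
E
```

```text
pics
0.0 [0.18431445 0.64879689 0.25526917] [[-9.61946115e-01  2.73238875e-01 -4.33856441e-04]
 [ 2.73239204e-01  9.61944300e-01 -1.87121050e-03]
 [-9.39417218e-05 -1.91855026e-03 -9.99998155e-01]] [-0.07024735  0.18427122  0.23016938] [-0.03988466 -0.02546876 -0.0407758 ] 0.08576894846684266
top {'K': array([[491.38743763,   0.        , 275.069226  ],
       [  0.        , 491.38743763, 210.52498327],
       [  0.        ,   0.        ,   1.        ]]), 'position': array([0.46126724, 0.00841009, 1.50231248]), 'rotation': array([[-2.44503472e-02, -9.97916208e-01,  5.97111613e-02],
       [-9.99700252e-01,  2.44819400e-02, -2.02533831e-04],
       [-1.25973327e-03, -5.96982150e-02, -9.98215676e-01]])}
scene {'K': array([[501.21495249,   0.        , 279.10330393],
       [  0.        , 501.21495249, 216.36913622],
       [  0.        ,   0.        ,   1.        ]]), 'position': array([-0.0227605 , -0.72447771,  1.1140716 ]), 'rotation': array([[ 0.79405679, -0.44853795,  0.41022862],
       [-0.60765961, -0.60237399,  0.51758611],
       [ 0.01495404, -0.66027213, -0.75087755]])}
```

View pics/top0.png

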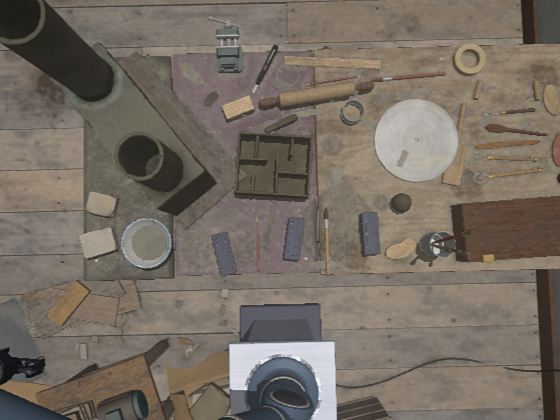

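View pics/scene0.png

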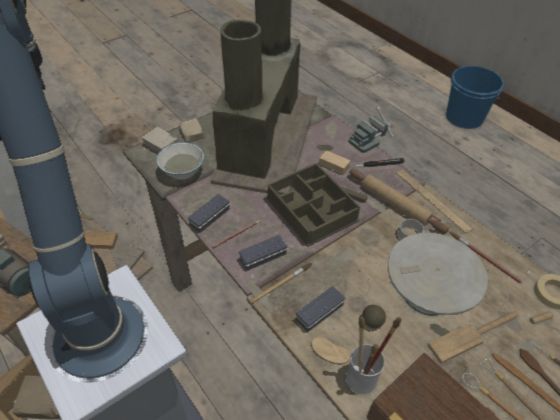

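```bash
cat > h.py <<'E'
import cv2,numpy as np
def cloud(f,p):
    z=np.load(f);im,d=z['im'],z['d'].astype(float)
    K=p['K'];v,u=np.mgrid[0:420,0:560]
    c=np.stack([(u-K[0,2])/K[0,0]*d,(v-K[1,2])/K[1,1]*d,d],-1)
    return im,d,c@p['rotation'].T+p['position']
E
python3 - <<'E'
from rig import *
from h import *
im,d,P=cloud('top0.npz',camera_params('top'))
for lo,hi in((0.025,0.048),(0.004,0.02),(0.048,.075)):
    m=((d>0)&(P[...,2]>lo)&(P[...,2]<hi)).astype(np.uint8)
    m=cv2.morphologyEx(m,cv2.MORPH_OPEN,np.ones((2,2),np.uint8)) 
    n,l,st,ce=cv2.connectedComponentsWithStats(m)
    for i in range(1,n):
        if st[i,4]<40: continue
        q=P[l==i]; r=cv2.minAreaRect((q[:,:2]*1000).astype(np.float32))
        print(lo,ce[i].round(),st[i,4],np.round(r[0]),np.round(r[1]),round(r[2],1),np.median(q[:,2]).round(4))
E
```

```text
0.025 [229.  25.] 64 [1299.  166.] [420.  35.] 11.8 0.0382
0.025 [231.  67.] 99 [1000.  136.] [43. 54.] 4.3 0.0331
0.025 [318.  95.] 1188 [774. -45.] [267. 576.] 55.5 0.0397
0.025 [239. 108.] 423 [867. 109.] [44. 91.] 20.6 0.0311
0.025 [ 98. 201.] 165 [521. 290.] [575.  48.] 74.6 0.0265
0.025 [401. 203.] 158 [ 529. -200.] [ 57. 435.] 10.4 0.0413
0.025 [113. 206.] 44 [576. 497.] [15. 30.] 61.2 0.0267
0.025 [457. 220.] 78 [ 495. -522.] [47. 99.] 58.3 0.0435
0.025 [372. 234.] 693 [ 469. -152.] [127. 321.] 1.2 0.0389
0.025 [295. 239.] 682 [464. -34.] [ 83. 127.] 80.6 0.0387
0.025 [144. 244.] 459 [487. 237.] [133. 441.] 10.3 0.0364
0.025 [ 99. 244.] 776 [482. 301.] [ 85. 579.] 4.4 0.0315
0.025 [225. 255.] 684 [419. 164.] [130. 294.] 39.1 0.0387
0.025 [286. 379.] 154 [ 50. -12.] [126.  42.] 80.9 0.0388
0.004 [267.  67.] 296 [1141.   -6.] [ 52. 467.] 78.8 0.0107
0.004 [242.  58.] 52 [1187.  117.] [367.  16.] 5.4 0.0141
0.004 [335.  63.] 73 [1005. -189.] [37. 28.] 88.1 0.0065
0.004 [353.  63.] 48 [1003. -250.] [28. 27.] 86.5 0.0055
0.004 [376.  65.] 59 [ 996. -317.] [18. 51.] 18.2 0.0057
0.0
[... 1147 characters left out ...]
. 82.] 88.8 0.0076
0.004 [283. 380.] 1302 [209. -13.] [210. 503.] 88.0 0.0127
0.048 [228.  34.] 208 [1258.  183.] [394. 106.] 8.1 0.0678
0.048 [229.  56.] 345 [1018.  131.] [57. 73.] 16.0 0.0617
0.048 [274. 165.] 1037 [623.   8.] [227. 323.] 85.6 0.0572
0.048 [206. 190.] 52 [615. 212.] [ 4. 74.] 40.1 0.043
0.048 [404. 203.] 77 [ 564. -375.] [29. 35.] 56.0 0.0504
0.048 [460. 219.] 94 [ 496. -522.] [46. 99.] 59.0 0.069
0.048 [168. 232.] 47 [492. 328.] [55. 15.] 20.8 0.051
0.048 [429. 244.] 51 [ 440. -437.] [14. 50.] 88.4 0.0714
0.048 [462. 244.] 46 [ 437. -510.] [54. 35.] 88.2 0.068
0.048 [131. 261.] 48 [405. 439.] [49. 24.] 44.4 0.0517
0.048 [282. 380.] 101 [247. -19.] [ 96. 421.] 84.4 0.0726
```

The top view shows the tins at pixels (225,255), (295,239) and (372,234). The pencil is at column 258, the brush at column 325 and the tray at (274,165). The kiln is at the upper left, between the arm's start and the work. Next I'll get exact tin poses and the kiln's clearance.

Run:
```python
from rig import *
from h import *
p=camera_params('top');im,d,P=cloud('top0.npz',p)
def ray(px,z):
    r=p['rotation']@np.linalg.inv(p['K'])@np.array([px[0],px[1],1.]);c=p['position'];return (c+r*(z-c[2])/r[2])[:2]
m=((d>0)&(P[...,2]>.025)&(P[...,2]<.048)).astype(np.uint8)
n,l,st,ce=cv2.connectedComponentsWithStats(cv2.morphologyEx(m,cv2.MORPH_OPEN,np.ones((3,3),np.uint8)))
def rect(mask,z):
    v,u=np.nonzero(mask);q=np.array([ray((a,b),z) for a,b in zip(u,v)])
    r=cv2.minAreaRect((q*1000).astype(np.float32));b=cv2.boxPoints(r)
    e=max((b[1]-b[0],b[2]-b[1]),key=np.linalg.norm);e=e*np.sign(e[0]) 
    return np.round(r[0],1),np.round(r[1]),np.arctan2(e[1],e[0]).round(3),q.mean(0).round(4)
for c in((225,255),(295,239),(372,234)): print(rect(l==l[c[1],c[0]],.038))
t=np.zeros_like(m);t[125:205,228:316]=((d>0)&(P[...,2]>.05)&(P[...,2]<.075))[125:205,228:316]
print('tray',rect(cv2.morphologyEx(t,cv2.MORPH_OPEN,np.ones((2,2),np.uint8)),.06))
for name,px in dict(pencil=[(258,219),(257,271)],brush=[(324,210),(327,274)]).items(): print(name,[ray(a,.005).round(3) for a in px])
k=(d>0)&(P[...,2]>.1)&(P[...,0]>0)&(P[...,0]<1);Q=P[k];Q=Q[np.abs(Q[:,1])<.75]
R=np.hypot(Q[:,0],Q[:,1]);A=np.degrees(np.arctan2(Q[:,1],Q[:,0]))
for a in range(-60,80,10):
    s=(A>=a)&(A<a+10)
    if s.sum()>5:
        o=np.argsort(R[s])[5];print(a,R[s][o].round(3),Q[s][o].round(3),Q[s][:,2].max().round(2))
q0=sense()['joint_pos']
```

```text
(array([424.5, 163.1]), array([126.,  48.]), np.float32(0.22), array([0.4245, 0.1632]))
(array([465.1, -46.9]), array([ 48., 126.]), np.float32(-0.158), array([ 0.4649, -0.0469]))
(array([ 475.2, -274.5]), array([126.,  49.]), np.float32(0.04), array([ 0.4749, -0.2749]))
tray (array([682.4,   6.1]), array([223., 184.]), np.float32(1.482), array([0.6866, 0.0097]))
pencil [array([0.526, 0.061]), array([0.369, 0.067])]
brush [array([ 0.549, -0.141]), array([ 0.354, -0.144])]
-60 0.052 [ 0.027 -0.045  0.284] 0.29
-50 0.048 [ 0.033 -0.035  0.293] 0.3
-40 0.042 [ 0.033 -0.025  0.294] 0.3
-30 0.043 [ 0.04  -0.015  0.305] 0.31
-20 0.042 [ 0.04  -0.013  0.306] 0.32
-10 0.047 [ 0.047 -0.003  0.325] 0.34
0 0.052 [0.052 0.006 0.351] 0.35
10 0.059 [0.058 0.011 0.35 ] 0.38
20 0.068 [0.062 0.03  0.283] 0.64
30 0.072 [0.06 0.04 0.27] 0.64
40 0.073 [0.055 0.047 0.255] 0.5
50 0.064 [0.039 0.05  0.148] 0.5
60 0.063 [0.024 0.058 0.166] 0.67
70 0.506 [0.172 0.476 0.654] 0.66
```

```bash
cat >> h.py <<'E'
TIN={1:(.4245,.1631,.22),2:(.4651,-.0469,-.158),3:(.4752,-.2745,.04)}
TRAY=(.6824,.0061)
ZG=.030
def att(a,flip,tilt=0.):
    s=-1 if flip else 1
    x=s*np.array([np.cos(a),np.sin(a),0]);z=np.array([0,0,-1.]);R=np.stack([x,np.cross(z,x),z],1)
    c,t=np.cos(tilt),np.sin(tilt)
    return R@np.array([[c,0,t],[0,1,0],[-t,0,c]])
E
python3 - <<'E'
from rig import *
from h import *
im,d,P=cloud('top0.npz',camera_params('top'))
Q=P[(d>0)&(P[...,2]>.1)&(P[...,0]>.3)&(P[...,0]<.75)&(abs(P[...,1])<.75)];R=np.hypot(Q[:,0],Q[:,1]);o=np.argsort(R)[[3,10,30,100]];print(Q[o].round(3),R[o].round(3))
ik=lambda p,R:(lambda q:None if q is None else np.round(q,2))(inverse_kinematics(p,R))
s=sense();print(ik([.13,.47,.30],s['tcp_rot']))
for f in(0,1):
    for i,(x,y,a) in TIN.items():
        print(f,i,ik([x,y,ZG],att(a,f)),ik([x,y,.18],att(a,f)))
        for t in(-.35,.35): print('   tilt',t,ik([x+.06,y,.22],att(a,f,t)))
    print('tray',ik([*TRAY,.185],att(0,f)))
print(s['time_s'],sense()['time_s'])
E
```

```text
[[ 0.422 -0.431  0.235]
 [ 0.425 -0.43   0.253]
 [ 0.429 -0.433  0.222]
 [ 0.555  0.295  0.126]] [0.603 0.605 0.61  0.628]
[-1.32  0.13 -0.07  1.9   0.01  1.11 -0.1 ]
0 1 [-0.8   0.5   0.43  2.24 -0.45  0.47 -1.37] [-1.01  0.23  0.64  2.15 -0.19  0.82 -1.6 ]
   tilt -0.35 [-0.86  0.47  0.66  1.79 -0.28  1.35 -1.44]
   tilt 0.35 [-0.96  0.1   0.56  2.2   0.03  0.51 -1.79]
0 2 [-0.55  0.59  0.72  2.23 -0.74  0.57 -0.99] [-0.78  0.32  0.96  2.13 -0.35  0.85 -1.33]
   tilt -0.35 [-0.6   0.58  0.93  1.76 -0.4   1.4  -1.26]
   tilt 0.35 [-0.76  0.15  0.82  2.18 -0.15  0.51 -1.57]
0 3 [-0.2   0.77  0.91  2.05 -0.9   0.78 -0.26] [-0.08  0.4   0.68  1.95 -0.32  0.9  -0.77]
   tilt -0.35 [-0.31  0.78  1.1   1.6  -0.43  1.43 -0.67]
   tilt 0.35 [-0.24  0.38  0.92  2.   -0.77  0.77 -0.39]
tray [-0.54  0.63  0.73  1.62 -0.47  1.07 -1.26]
1 1 [-0.47  0.47  0.02  2.23 -0.02  0.45  1.35] [-0.6   0.2   0.16  2.13 -0.04  0.82  1.38]
   tilt -0.35 [-0.73  0.1   0.3   2.19  0.09  0.52  1.29]
   tilt 0.35 [-0.44  0.41  0.08  1.76 -0.08  1.32  1.47]
1 2 [-0.24  0.5   0.31  2.21 -0.32  0.47  1.74] [-0.49  0.24  0.59  2.12 -0.18  0.83  1.62]
   tilt -0.35 [-0.56  0.14  0.59  2.17 -0.06  0.51  1.47]
   tilt 0.35 [-0.33  0.46  0.5   1.74 -0.22  1.35  1.66]
1 3 [ 0.06  0.62  0.52  2.03 -0.52  0.62  2.54] [-0.34  0.55  1.09  1.96 -0.59  0.99  2.64]
   tilt -0.35 [ 0.84  0.31 -0.43  1.94 -0.06  0.61  2.1 ]
   tilt 0.35 [-0.16  0.64  0.78  1.59 -0.24  1.37  2.27]
tray [-0.3   0.55  0.33  1.6  -0.2   1.02  1.67]
0.1 0.1
```

```bash
cat >> h.py <<'E'
from rig import *
def my(n=8):   # mean moment about the tool's y axis, and force
    T=[];F=[]
    for _ in range(n):
        s=sense();T.append(s['ft_torque']@s['tcp_rot'][:,1]);F.append(s['wrist_force']);sleep(.04)
    return round(float(np.mean(T)),4),np.mean(F,0).round(2),round(float(np.std(T)),4)
def grab(i):
    x,y,a=TIN[i]
    move_l([x,y,ZG],feed=.12,until_force=8) and print('TOUCH',sense()['position'])
    command_gripper(.03,35);s=sense();print('gap',s['finger_gap'],s['gripper_force'],s['position'],s['time_s'])
    move_l([x,y,.2],feed=.15)
def rock(i):
    x,y,a=TIN[i];c=[x+.06,y,.22]
    movep(c,att(a,0));sleep(.3);r=[my()]
    for t in(.35,-.35,.35):
        movep(c,att(a,0,t));sleep(.5);movep(c,att(a,0));sleep(.4);r.append(my())
    for q in r: print(q)
    print('t',sense()['time_s'],'gap',sense()['finger_gap']);return r
E
python3 - <<'E'
from h import *
command_gripper(.07,35)
s=sense();move_l([.13,.47,.30],feed=.3)
x,y,a=TIN[1];movep([x,y,.16],att(a,0));print(sense()['time_s'],sense()['position'])
im,_=camera('wrist');cv2.imwrite('pics/w1.png',im[:,:,::-1])
grab(1);rock(1)
E
```

```text
2.8417 [0.42466187 0.16414551 0.15994482]
gap 0.04596595555809342 35.98167836666107 [0.42490739 0.16396343 0.03079792] 4.4583
(-0.0016, array([ 0.2 , -0.3 , -4.02]), 0.0204)
(0.0743, array([ 0.03, -0.09, -4.11]), 0.0259)
(-0.0663, array([-0.52,  0.15, -4.07]), 0.0231)
(0.0762, array([ 0.17,  0.1 , -4.29]), 0.0263)
t 13.325 gap 0.04554261492727747
```

View pics/w1.png

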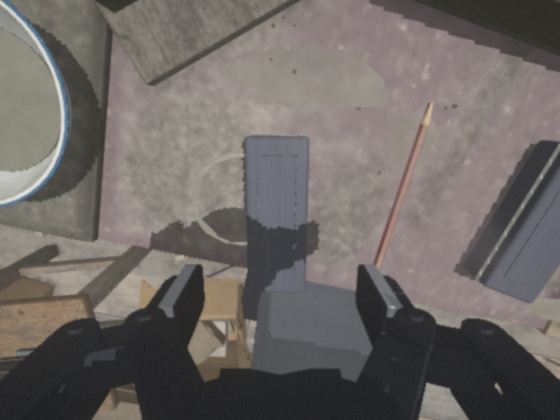

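Tin 1 is the rattling one. The moment about its width moved from +0.074 to −0.066 and back to +0.076 N m, which matches the 0.07 N m given. In the wrist view the tin was centred between the fingers at (276,215), clear of the pencil. I'll carry it over the tray.

Run:
```python
from h import *
move_l([.485,.01,.25],att(0,0),feed=.15)
move_l([*TRAY,.22],feed=.15);move_l([*TRAY,.184],feed=.08);sleep(.5)
s=sense();print(s['position'],s['tcp_rot'].round(3),s['finger_gap'],s['time_s'],my())
for n in('scene','top'):
    im,d=camera(n);np.savez(f'{n}1.npz',im=im,d=d)
    if n=='scene': cv2.imwrite('pics/scene1.png',im[:,:,::-1])
for n in('scene','top'):
    p=camera_params(n);_,d,P=cloud(n+'1.npz',p)
    m=(d>0)&(abs(P[...,0]-TRAY[0])<.075)&(abs(P[...,1]-TRAY[1])<.035)&(P[...,2]>.14)&(P[...,2]<.205)
    for x0 in np.arange(-.075,.075,.015):
        q=P[m&(P[...,0]-TRAY[0]>x0)&(P[...,0]-TRAY[0]<x0+.015)];print(n,x0.round(3),len(q),len(q)and np.percentile(q,(10,50,90),0)[:,1:].round(3).tolist())
```

```text
[0.68245182 0.00614168 0.18413959] [[ 1.  0.  0.]
 [ 0. -1.  0.]
 [ 0. -0. -1.]] 0.045477031427947595 17.1 (0.0795, array([-0.05,  0.27, -3.91]), 0.0234)
scene -0.075 147 [[-0.017, 0.157], [0.003, 0.178], [0.022, 0.189]]
scene -0.06 107 [[-0.019, 0.163], [-0.011, 0.188], [0.017, 0.192]]
scene -0.045 102 [[-0.02, 0.163], [-0.01, 0.188], [0.019, 0.192]]
scene -0.03 107 [[-0.019, 0.165], [-0.009, 0.189], [0.019, 0.191]]
scene -0.015 130 [[-0.025, 0.169], [-0.003, 0.19], [0.031, 0.199]]
scene 0.0 43 [[0.003, 0.188], [0.019, 0.19], [0.029, 0.197]]
scene 0.015 14 [[-0.019, 0.157], [-0.011, 0.176], [0.012, 0.191]]
scene 0.03 13 [[-0.019, 0.154], [-0.018, 0.161], [-0.016, 0.164]]
scene 0.045 22 [[-0.02, 0.155], [-0.017, 0.165], [-0.015, 0.18]]
scene 0.06 0 0
top -0.075 5 [[-0.018, 0.169], [-0.016, 0.189], [-0.015, 0.193]]
top -0.06 4 [[-0.018, 0.19], [-0.018, 0.191], [-0.018, 0.197]]
top -0.045 0 0
top -0.03 0 0
top -0.015 0 0
top 0.0 0 0
top 0.015 0 0
top 0.03 0 0
top 0.045 0 0
top 0.06 0 0
```

View pics/scene1.png

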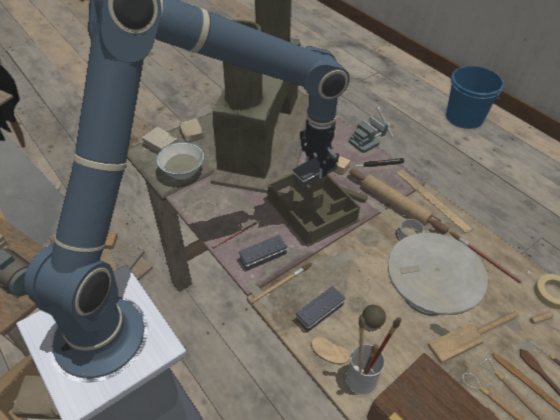

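The scene view shows the tin held over the tray at about (310,172), with the other tins, pencil and brush unmoved. Its lid reads 0.188 to 0.190 m along the length, so it is level, and its underside is about 0.09 m above the rim.

```bash
python3 -c "
from rig import *
print(finish_job())"
```

```text
the job is handed in; nothing more can be done
None
```

Tin 1 (the left-hand one) rattled, so the other two never needed lifting. I handed the job in at about 17 s of the 72 s, with tin 1 held level, lid up and still over the middle of the tray, about 9 cm above its rim.

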